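# Tidy the espresso bar after the rush

## Robot

A 6-joint arm with a two-finger parallel gripper is mounted at the origin on the work surface. World frame = base frame: x ahead of the robot, y to its left, z up, the work surface at z = 0. Lengths are in m, angles in rad, forces in N, time in s.
With the tool pointing down it reaches from about 0.275 to 0.825 m from the base axis. Payload 5.2 kg.
Tool frame: the origin (TCP) lies midway between the tips of the shut fingers; the grasp point (between the pads) lies 19 mm behind it; z points along the fingers, y is the line along which they close (so a half turn about z gives the same grasp; the last joint's range is limited). The gripper opens to 93 mm and grips with 3 to 60 N. Pads are 15 mm wide; open, the fingers measure 128 mm over their backs; the gripper's body (75 mm by 188 mm) begins 65 mm behind the grasp point.
Start: joints at [-0.203, 0.259, 1.535, -0, 1.348, -0.203], TCP at [0.55, 0, 0.219] pointing down, gripper open.
Joint ranges: [-3.14, 3.14], [-0.91, 2.08], [0.19, 2.58], [-1.22, 4.36], [0.22, 2.71], [-3.12, 3.12]. Speed limits (rad/s): [2.57, 2.57, 3.14, 3.14, 3.14, 3.14].

## Interface

Orientations are given as a rotation vector (axis times angle).
In Python, from station import sense, cams, close_job, nets gives the robot as it stands.
- The arm moves only by the tool arm_command, never from a script. Its argument "plan" is a list of rows, each an object with "twist": the turn, a rotation vector about the tool's x, y, z in rad, a list of three; "dp": the shift along the tool's x, y, z in cm, a list of three; "gripper": the closure, from 0 (fully open) to 1 (shut). In form: [{"twist": [rx, ry, rz], "dp": [dx, dy, dz], "gripper": gripper}, ...]. A call has 1 to 5 rows; each row shifts and turns the commanded pose from where the row before left it, along the tool's axes as they then stand; what a row does not reach is not made up. A row lasts 1/10 s, in which the tool goes at most 50 mm and 8.59 degrees, less where a joint would pass 70% of its speed; a pose out of reach is approached as far as the arm can. A call with a gripper value outside its range is refused whole. The fingers move at their own pace and stop on an object; the grip force is fixed at half the most. Time passes only in rows, so rows that do not move let the fingers close. It gives the time, the measured TCP pose, the force, the opening and the grip force at its end, in the units of the state.
- sense(): the state, without advancing time (a new reading comes with each control period).
- cams.snapshot(name): name is "scene" or "side" or "wrist"; returns a dict with "color" (400x640x3 uint8, blue, green, red), "z_map" (400x640 float32, m along the optical axis (not along the pixel's ray), 0 where there is no reading), "K" (3x3 intrinsics, pixels), "R" (3x3) and "t" (3): a world point X has camera coordinates R X + t. Camera axes: x right, y down, z forward; pixel columns grow to the right and rows downward; lengths in m; the calibration is good to about 2 mm. The wrist camera is an equidistant fisheye: a pixel r from the principal point sees the ray r / f radians off the axis. A picture is of the moment at which its call begins.
- close_job(): hands the job in; it is judged then, once.
Trained networks look in a picture, given as the dict that the camera call returned (one of the last four; its "shot" number tells which), for a name from the list of things; names that differ only in an ending like _2 or _b are one class to them, and where a whole thing is asked for, a point or a joint stands for the part that bears it (a point fixed in the world has none). Each returns a list of dicts, best first, with "confidence" (0 to 1); they miss things now and then, are a little off and sometimes report something else, mostly with a low value. They report only what shows in the picture. A call takes as long as a camera call. They do not tell look-alikes from the thing itself.
- nets.silhouettes(picture, label): "mask" (400x640 bool, what is visible of it) and "extent" ([left, top, width, height] in pixels, round what is visible of it).
The state is a dict: "clock": time; "q": joint angles; "joint_velocities": joint speeds; "tau": joint torques, N m; "position": TCP position; "eef_rot": TCP orientation; "wrist_force": force on the tool from outside, world axes, zero at the start; "moment": the same for the moment, N m; "finger_gap": finger opening in m; "finger_force": force on a finger pad.
Only numpy, scipy, OpenCV 4.12 (cv2) and the standard library are available. Lean on these libraries where they do the work, as an engineer would, in place of code of your own. Each camera call takes 0.05 s, during which the arm holds its last target. There are 200 camera calls.

## Task

Tidy the bar: stand both espresso cups upright in the dark wooden tray, put each tamper upright in its own seat of the black rubber dock (the large one in the wide seat, the small one in the narrow seat), and lay the coffee scoop, bowl upright, lengthwise and wholly inside the steel tray. Any order will do; set everything down gently, without dropping it, and leave the milk jug standing where it is.

Things in the scene. Friction and masses are not known exactly. Their poses are not given: they have to be found in the camera images.
- cup_a_mid (a point): one of two identical handleless white ceramic espresso cups, open at the top, standing upright; rim diameter 58 mm, narrower at the foot, wall 4 mm, 60 mm tall, about 140 g; the point is at its centre, 30 mm above its underside; z up its axis
- cup_b_mid (a point): one of two identical handleless white ceramic espresso cups, open at the top, standing upright; rim diameter 58 mm, narrower at the foot, wall 4 mm, 60 mm tall, about 140 g; the point is at its centre, 30 mm above its underside; z up its axis (the other one)
- tamper_large_mid (a point): the larger of two coffee tampers, standing on its round steel base of 58 mm diameter (rim 14 mm thick), about 360 g; wooden handle on top is a near-cylinder of 30 mm diameter from 40 to 74 mm above the underside (good to grasp there), rounded above it; 84 mm tall in all; the point is on its axis, 42 mm above its underside; z up its axis
- tamper_small_mid (a point): the smaller of two coffee tampers, standing on its round steel base of 41 mm diameter (rim 14 mm thick), about 220 g; wooden handle on top is a near-cylinder of 30 mm diameter from 40 to 74 mm above the underside (good to grasp there), rounded above it; 84 mm tall in all; the point is on its axis, 42 mm above its underside; z up its axis
- scoop_mid (a point): steel coffee scoop, 123 mm long, about 90 g, standing on its bowl: an upright open cylinder, outer diameter 44, 42 mm tall; level light-wood handle 12 mm wide, 8 mm thick, 33 to 41 mm above the underside. The point is half-way along the scoop, 21 mm above its underside; x along the handle away from the bowl, z up. The bowl's axis (most of the weight; grasp across it) is at x = -39.5 mm
- cup_tray: fixed tray of dark wood with a low rim, for the two cups, 92 mm (x) by 160 mm (y) outside, walls 4 mm thick, rim 10 mm high, floor about 4 mm above the bar; inside 84 by 152 mm. Origin at the centre of its underside, y along its length, z up. Two cups fit side by side along y
- tamper_dock: fixed block of black rubber, 92 mm (x) by 162 mm (y) by 30 mm high, with two flat round seats (grey floors) sunk 10 mm into its top (floors 20 mm above the bar): the wide one, 74 mm across, centred at y = +31 mm, and the narrow one, 57 mm across, centred at y = -43 mm, both at x = 0. Origin at the centre of its underside, y along its length, z up
- scoop_tray: fixed stainless steel tray with a low rim, for the scoop, 78 mm (x) by 168 mm (y) outside, walls 4 mm thick, rim 10 mm high, floor about 4 mm above the bar; inside 70 by 160 mm. Origin at the centre of its underside, y along its length, z up
- milk_jug: steel milk jug, 74 mm across, 88 mm tall, with a handle reaching 60 mm from its axis along +y; loose, about 350 g, not to be moved. Jug and the five things stand in one row about 0.16 m apart, the dock and trays in a second row behind, farther from the robot. Origin at the centre of its underside, z up
Not all that is in view belongs to the job. What is shaped like the part that bears scoop_mid but purple is not meant.

How it is judged:
At the end, for the whole second after the job is handed in: Upright (0.12 rad), released, at rest on their floors: cups in the wooden tray, centres within 28 mm (x) and 62 mm (y) of its middle; tampers within 12 mm of their own seats' centres; scoop's middle within 24 mm of the steel tray's middle, handle within 0.5 rad of its length (x of cup_a_mid in the frame of cup_tray between -0.028 and 0.028 m and y of cup_a_mid in the frame of cup_tray between -0.062 and 0.062 m and z of cup_a_mid in the frame of cup_tray between 0.028 and 0.042 m and angle between each of cup_a_mid, cup_b_mid, tamper_large_mid, tamper_small_mid, scoop_mid's own z axis and vertical below 0.12 rad and linear speed of each of cup_a, cup_b, tamper_large, tamper_small, scoop below 0.02 m/s and angular speed of each of cup_a, cup_b, tamper_large, tamper_small, scoop below 0.2 rad/s and x of cup_b_mid in the frame of cup_tray between -0.028 and 0.028 m and y of cup_b_mid in the frame of cup_tray between -0.062 and 0.062 m and z of cup_b_mid in the frame of cup_tray between 0.028 and 0.042 m and x of tamper_large_mid in the frame of tamper_dock between -0.012 and 0.012 m and y of tamper_large_mid in the frame of tamper_dock between 0.019 and 0.043 m and z of tamper_large_mid in the frame of tamper_dock between 0.055 and 0.066 m and x of tamper_small_mid in the frame of tamper_dock between -0.012 and 0.012 m and y of tamper_small_mid in the frame of tamper_dock between -0.055 and -0.031 m and z of tamper_small_mid in the frame of tamper_dock between 0.055 and 0.066 m and x of scoop_mid in the frame of scoop_tray between -0.024 and 0.024 m and y of scoop_mid in the frame of scoop_tray between -0.024 and 0.024 m and z of scoop_mid in the frame of scoop_tray between 0.018 and 0.032 m and angle between the x axis of scoop_mid and the y axis of scoop_tray, either way round below 0.5 rad); the robot touches nothing.
It fails at once if the milk jug is pushed more than 30 mm or tipped (distance of milk_jug from where it was at the start of the episode above 0.03 m or angle between milk_jug's own z axis and vertical above 0.35 rad).
It fails at once if a thing is dropped or banged down into its tray or seat (faster than 0.5 m/s within 25 mm of its floor) ((horizontal distance between cup_a_mid and cup_tray below 0.08 m and z of cup_a_mid in the frame of cup_tray below 0.059 m and linear speed of cup_a above 0.5 m/s) or (horizontal distance between cup_b_mid and cup_tray below 0.08 m and z of cup_b_mid in the frame of cup_tray below 0.059 m and linear speed of cup_b above 0.5 m/s) or (horizontal distance between tamper_large_mid and tamper_dock below 0.08 m and z of tamper_large_mid in the frame of tamper_dock below 0.087 m and linear speed of tamper_large above 0.5 m/s) or (horizontal distance between tamper_small_mid and tamper_dock below 0.08 m and z of tamper_small_mid in the frame of tamper_dock below 0.087 m and linear speed of tamper_small above 0.5 m/s) or (horizontal distance between scoop_mid and scoop_tray below 0.08 m and z of scoop_mid in the frame of scoop_tray below 0.05 m and linear speed of scoop above 0.5 m/s)).
It also fails if it takes over 128 s, if anything falls off the work surface, if the arm or the gripper's body presses on something with over 40 N, if the wrist force passes 120 N, or if a joint passes its speed limit or range.

## Working session

There is one attempt and no reset: what is moved stays moved. The work goes in short steps, Python scripts to look and compute and a tool call to move; the robot and the scene stay as the last step left them, time stands still between calls to the robot, and variables do not carry over. Pictures are saved under pics/ and viewed, at most 14 in all, crops included, and the job is handed in when it is done.

Besides the shell and the picture viewer there is one more tool, called after ">>>" as name(argument=value, ...) on one line, values as JSON. arm_command: Moves the arm, as the interface text tells. Its arguments: {"type":"object","properties":{"plan":{"type":"array"}},"required":["plan"]}

```bash
mkdir -p pics; ls; python3 - <<'E'
from station import sense,cams,nets
import cv2,numpy as np
s=sense();print(s)
for n in ("scene","side"):
    p=cams.snapshot(n);cv2.imwrite(f"pics/{n}0.png",p["color"])
    K,R,t=p["K"],p["R"],p["t"];print(n,(-R.T@t).round(3))
    for l in ["cup_a_mid","tamper_large_mid","tamper_small_mid","scoop_mid","cup_tray","tamper_dock","scoop_tray","milk_jug"]:
        for d in nets.silhouettes(p,l):
            m=d["mask"]&(p["z_map"]>0);v,u=np.nonzero(m);z=p["z_map"][m]
            if len(z)<5: continue
            X=(np.linalg.inv(K)@np.array([u*z,v*z,z])-t[:,None]).T@R if 0 else ((R.T@((np.linalg.inv(K)@np.vstack([u*z,v*z,z]))-t[:,None])).T)
            lo,hi=np.percentile(X,[2,98],axis=0)
            print(l,round(d["confidence"],2),d["extent"],"lo",lo.round(3),"hi",hi.round(3),"mid",((lo+hi)/2).round(3))
E
```

```text
pics
{'clock': 0.0, 'q': array([-2.02768643e-01,  2.59343287e-01,  1.53605872e+00, -2.16418765e-05,
        1.34798693e+00, -2.02776845e-01]), 'joint_velocities': array([ 0.00054873, -0.00054549, -0.00147842,  0.00021737,  0.00076755,
       -0.00157746]), 'tau': array([ 2.41929010e-04, -4.37298238e+01, -2.84004611e+01,  7.19661056e-02,
        4.11791797e-02, -1.14769305e-04]), 'position': array([5.49465821e-01, 1.42641732e-04, 2.17827323e-01]), 'eef_rot': array([-2.22037434e+00, -2.22040321e+00,  1.57943123e-03]), 'wrist_force': array([-0.05194345, -0.16484239,  0.60724528]), 'moment': array([0.00869337, 0.01395832, 0.05394914]), 'finger_force': 0.0, 'finger_gap': 0.09283456458055134}
scene [1.104 0.526 1.038]
cup_a_mid 0.61 [440.9, 288.3, 29.0, 30.1] lo [0.452 0.391 0.002] hi [0.507 0.44  0.063] mid [0.48  0.416 0.032]
tamper_large_mid 0.69 [255.5, 219.7, 55.2, 59.1] lo [ 0.584 -0.093 -0.002] hi [0.678 0.074 0.012] mid [ 0.631 -0.01   0.005]
tamper_large_mid 0.62 [215.9, 131.6, 19.7, 27.1] lo [ 0.472 -0.421  0.002] hi [ 0.522 -0.376  0.085] mid [ 0.497 -0.399  0.044]
tamper_small_
[... 2051 characters left out ...]
]
cup_tray 0.88 [373.1, 195.2, 70.9, 48.6] lo [ 0.584 -0.299  0.001] hi [ 0.686 -0.144  0.011] mid [ 0.635 -0.222  0.006]
tamper_dock 0.94 [263.4, 130.0, 54.1, 39.0] lo [0.553 0.149 0.001] hi [0.647 0.308 0.032] mid [0.6   0.229 0.017]
tamper_dock 0.5 [371.5, 195.1, 68.3, 45.9] lo [ 0.585 -0.299  0.001] hi [ 0.687 -0.143  0.011] mid [ 0.636 -0.221  0.006]
scoop_tray 0.67 [324.7, 161.7, 50.5, 43.2] lo [ 0.584 -0.093  0.001] hi [0.677 0.071 0.012] mid [ 0.631 -0.011  0.006]
scoop_tray 0.45 [263.2, 129.8, 55.0, 38.2] lo [0.553 0.149 0.002] hi [0.645 0.308 0.032] mid [0.599 0.228 0.017]
milk_jug 0.78 [232.4, 141.3, 31.6, 38.2] lo [0.397 0.214 0.006] hi [0.475 0.281 0.088] mid [0.436 0.248 0.047]
```

View pics/scene0.png

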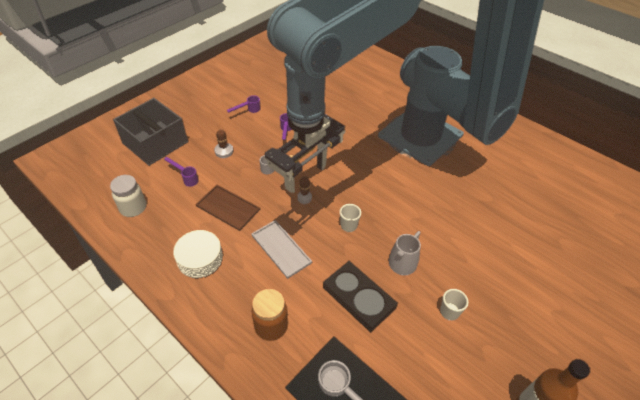

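View pics/side0.png

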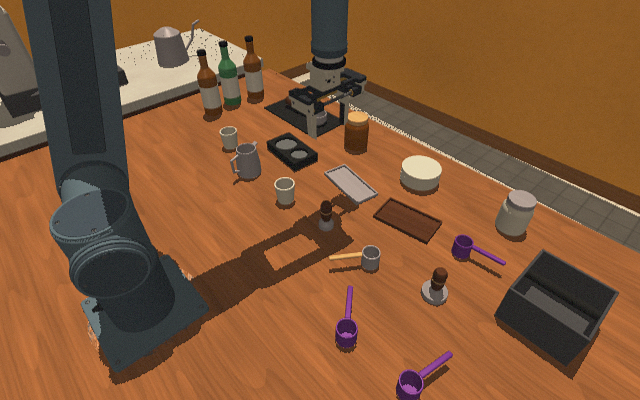

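The scene view shows the row: large tamper (223,145), true scoop hidden behind the gripper (265,165), small tamper (305,190), cup (349,217), jug (405,252), cup (454,304). The cup tray is at (228,207), the steel tray at (281,248) and the dock at (360,295), with its wide seat at (369,302). In the side view the true scoop, with its wooden handle, is at (370,258). The purple scoops are decoys.

```bash
cat > h.py <<'E'
from station import sense,cams,nets
import cv2,numpy as np
from scipy.optimize import least_squares
def cloud(n,p=None):
    p=p or cams.snapshot(n);z=p["z_map"];v,u=np.nonzero(z>0);d=z[v,u]
    K,R,t=p["K"],p["R"],p["t"]
    return ((np.linalg.inv(K)@np.vstack([u*d,v*d,d]))-t[:,None]).T@R, p["color"][v,u]
def near(X,c,r,lo,hi): return X[(np.hypot(*(X[:,:2]-c).T)<r)&(X[:,2]>lo)&(X[:,2]<hi)]
def circ(P,r,c0):
    f=least_squares(lambda c:np.hypot(*(P[:,:2]-c).T)-r,c0,loss="soft_l1",f_scale=.002)
    return f.x, np.sqrt(np.mean(f.fun**2))
E
python3 - <<'E'
from h import *
for n in ("scene","side"):
    X,C=cloud(n);print(n)
    def rp(nm,c,r,lo,hi,rad):
        P=near(X,c,r,lo,hi)
        if len(P)<8: print(nm,"few",len(P));return
        if rad: f,e=circ(P,rad,c);print(nm,len(P),"c",f.round(4),"rms",e.round(4),"top",P[:,2].max().round(3))
        else: print(nm,len(P),[np.round(a,4) for a in cv2.minAreaRect(P[:,:2].astype(np.float32))])
    rp("TL",(.49,-.405),.03,.044,.072,.015)
    rp("TLbase",(.49,-.405),.05,.003,.012,.029)
    rp("TS",(.463,-.082),.03,.044,.072,.015)
    rp("bowl",(.458,-.248),.03,.005,.03,.022)
    rp("handle",(.40,-.21),.035,.030,.044,0)
    rp("cupnear",(.48,.415),.045,.05,.065,.028)
    P=X[(X[:,0]>.35)&(X[:,0]<.6)&(X[:,1]>0.02)&(X[:,1]<.16)&(X[:,2]>.02)&(X[:,2]<.066)]
    print("cup2",len(P),P.min(0).round(3),P.max(0).round(3))
    if len(P): c=tuple((P.min(0)+P.max(0))[:2]/2);rp("cup2",c,.045,.05,.065,.028)
    rp("jug",(.44,.25),.06,.06,.1,.034)
    rp("ctray",(.635,-.22),.1,.007,.014,0)
    rp("stray",(.632,-.01),.1,.007,.014,0)
    rp("dock",(.602,.231),.11,.026,.034,0)
    D=near(X,(.602,.231),.1,.016,.0235)
    for s in (1,-1):
        Q=D[(D[:,1]-.231)*s>0];print("seat",s,len(Q),cv2.minEnclosingCircle(Q[:,:2].astype(np.float32)))
    P=X[(X[:,0]>.5)&(X[:,0]<.9)&(X[:,1]>-.4)&(X[:,1]<.45)&(X[:,2]>.05)&(X[:,2]<.25)]
    print("tall",[ (np.round(P[(abs(P[:,1]-y)<.05)].mean(0),2),P[(abs(P[:,1]-y)<.05)][:,2].max().round(2)) for y in np.arange(-.35,.45,.1) if (abs(P[:,1]-y)<.05).sum()>10])
E
```

```text
scene
TL 62 c [ 0.4931 -0.4054] rms 0.002 top 0.071
TLbase 57 c [ 0.4918 -0.4053] rms 0.0068 top 0.012
TS 69 c [ 0.4591 -0.0864] rms 0.0019 top 0.072
bowl 94 c [ 0.4509 -0.2482] rms 0.0022 top 0.03
handle few 4
cupnear 214 c [0.4807 0.4151] rms 0.0022 top 0.063
cup2 438 [0.417 0.04  0.02 ] [0.6   0.16  0.064]
cup2 20 c [0.4965 0.0923] rms 0.0021 top 0.062
jug 422 c [0.4442 0.2508] rms 0.0056 top 0.093
ctray 288 [array([ 0.6138, -0.2233]), array([0.1387, 0.1635]), np.float64(9.9705)]
stray 327 [array([ 0.6164, -0.0068]), array([0.1713, 0.1091]), np.float64(79.8902)]
dock 1298 [array([0.6017, 0.2323]), array([0.1633, 0.0942]), np.float64(86.1457)]
seat 1 637 ((0.6077102422714233, 0.2755128741264343), 0.05729607120156288)
seat -1 376 ((0.6156253814697266, 0.1912921518087387), 0.049589525908231735)
tall [(array([ 0.8 , -0.39,  0.08]), np.float64(0.1)), (array([ 0.8 , -0.15,  0.05]), np.float64(0.06)), (array([ 0.74, -0.07,  0.09]), np.float64(0.25)), (array([0.64, 0.04, 0.19]), np.float64(0.25)), (array([0.81, 0.14, 0.1 ]), np.float64(0.11))]
side
TL 114 c [ 0.4964 -0.4052] rms 0.0008 to
[... 381 characters left out ...]
0.062
jug 378 c [0.4439 0.2514] rms 0.0065 top 0.092
ctray 333 [array([ 0.6365, -0.2199]), array([0.0975, 0.1609]), np.float64(10.0573)]
stray 239 [array([ 0.632 , -0.0101]), array([0.1714, 0.0818]), np.float64(79.7183)]
dock 520 [array([0.6031, 0.2322]), array([0.167, 0.095]), np.float64(86.1896)]
seat 1 202 ((0.593472957611084, 0.27119341492652893), 0.05135200545191765)
seat -1 181 ((0.5995120406150818, 0.18779237568378448), 0.05847567319869995)
tall [(array([ 0.8 , -0.39,  0.08]), np.float64(0.1)), (array([ 0.8 , -0.15,  0.05]), np.float64(0.06)), (array([ 0.69, -0.05,  0.15]), np.float64(0.25)), (array([0.76, 0.08, 0.1 ]), np.float64(0.25)), (array([0.78, 0.12, 0.09]), np.float64(0.12))]
```

>>> arm_command(plan=[{"twist": [0,0,0],"dp": [-2.9,-3.0,0],"gripper": 0},{"twist": [0,0,0],"dp": [-2.9,-3.0,0],"gripper": 0},{"twist": [0,0,0],"dp": [-2.8,-2.95,0],"gripper": 0},{"twist": [0,0,0],"dp": [0,0,3],"gripper": 0},{"twist": [0,0,0],"dp": [0,0,0],"gripper": 0}])

```text
clock: 1.5
position: [0.458, -0.0859, 0.1864]
eef_rot: [-2.221, -2.216, 0.003]
wrist_force: [-0.2, 1.4, -0.9]
finger_gap: 0.0929
finger_force: 0.0
```

```bash
python3 - <<'E'
from h import *
print(sense()["position"])
for n,(u,v) in (("scene",(349,217)),("side",(285,191))):
    p=cams.snapshot(n);X,C=cloud(n,p)
    K,R,t=p["K"],p["R"],p["t"];d=p["z_map"][v-5:v+10,u-4:u+4];d=np.median(d[d>0])
    c=(R.T@(np.linalg.inv(K)@np.array([u,v,1])*d-t));print(c)
    P=near(X,c[:2],.045,.052,.066);print(len(P),circ(P,.028,c[:2]),P[:,2].max())
    cv2.imwrite(f"pics/{n}1.png",cv2.resize(p["color"][120:340,200:480] if n=="scene" else p["color"][80:300,200:480],None,fx=2.5,fy=2.5))
p=cams.snapshot("wrist");cv2.imwrite("pics/w1.png",p["color"])
E
```

```text
[ 0.45801228 -0.08587604  0.18638084]
[0.45317773 0.07266072 0.04363351]
136 (array([0.44760524, 0.07092891]), np.float64(0.0023742244279627775)) 0.06319652067914043
[0.43953314 0.05610494 0.04397777]
134 (array([0.44735125, 0.06876039]), np.float64(0.0023246544130554113)) 0.06254262285452022
```

View pics/w1.png

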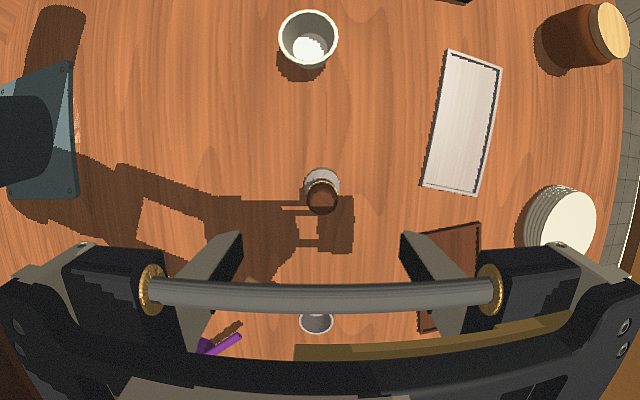

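The wrist view has the small tamper at (321,190), centred between the fingers. I'll go down on it.

>>> arm_command(plan=[{"twist": [0,0,0],"dp": [0,0.2,4],"gripper": 0},{"twist": [0,0,0],"dp": [0,0,4.5],"gripper": 0},{"twist": [0,0,0],"dp": [0,0,4],"gripper": 0},{"twist": [0,0,0],"dp": [0,0,2.3],"gripper": 0},{"twist": [0,0,0],"dp": [0,0,0],"gripper": 0.6}])

```text
clock: 2.15
position: [0.4614, -0.0847, 0.0386]
eef_rot: [-2.216, -2.219, 0.003]
wrist_force: [-0.4, -0.8, -0.0]
finger_gap: 0.0887
finger_force: 0.0
```

>>> arm_command(plan=[{"twist": [0,0,0],"dp": [0,0,0],"gripper": 1},{"twist": [0,0,0],"dp": [0,0,0],"gripper": 1},{"twist": [0,0,0],"dp": [0,0,0],"gripper": 1},{"twist": [0,0,0],"dp": [0,0,0],"gripper": 1},{"twist": [0,0,0],"dp": [0,0,0],"gripper": 1}])

```text
clock: 2.65
position: [0.463, -0.0862, 0.0414]
eef_rot: [2.22, 2.22, 0.001]
wrist_force: [0.5, -0.2, -0.2]
finger_gap: 0.0494
finger_force: 0.0
```

>>> arm_command(plan=[{"twist": [0,0,0],"dp": [0,0,0],"gripper": 1},{"twist": [0,0,0],"dp": [0,0,0],"gripper": 1},{"twist": [0,0,0],"dp": [0,0,0],"gripper": 1},{"twist": [0,0,0],"dp": [0,0,0],"gripper": 1},{"twist": [0,0,0],"dp": [0,0,-1],"gripper": 1}])

```text
clock: 3.15
position: [0.4612, -0.0855, 0.0498]
eef_rot: [-2.219, -2.219, 0.002]
wrist_force: [0.6, 0.8, -2.1]
finger_gap: 0.0291
finger_force: 30.0
```

>>> arm_command(plan=[{"twist": [0,0,0],"dp": [0,0,-4.3],"gripper": 1},{"twist": [0,0,0],"dp": [0,0,-4.3],"gripper": 1},{"twist": [0,0,0],"dp": [2,1,-3.3],"gripper": 1},{"twist": [0,0,0],"dp": [3.6,1.8,0],"gripper": 1},{"twist": [0,0,0],"dp": [3.6,1.8,0],"gripper": 1}])

```text
clock: 3.65
position: [0.5097, 0.0065, 0.1719]
eef_rot: [2.221, 2.217, 0.003]
wrist_force: [-0.1, -1.9, -2.8]
finger_gap: 0.0291
finger_force: 30.0
```

>>> arm_command(plan=[{"twist": [0,0,0],"dp": [3.6,1.8,0],"gripper": 1},{"twist": [0,0,0],"dp": [3.6,1.8,0],"gripper": 1},{"twist": [0,0,0],"dp": [3.6,1.8,0],"gripper": 1},{"twist": [0,0,0],"dp": [3.6,1.8,0],"gripper": 1},{"twist": [0,0,0],"dp": [2.4,1.3,0],"gripper": 1}])

```text
clock: 4.15
position: [0.5939, 0.1767, 0.1698]
eef_rot: [-2.219, -2.223, -0.001]
wrist_force: [-0.0, -0.4, -1.8]
finger_gap: 0.029
finger_force: 30.0
```

>>> arm_command(plan=[{"twist": [0,0,0],"dp": [0,0,2],"gripper": 1},{"twist": [0,0,0],"dp": [0,0,2],"gripper": 1},{"twist": [0,0,0],"dp": [0,0,1],"gripper": 1},{"twist": [0,0,0],"dp": [0,0,0],"gripper": 1},{"twist": [0,0,0],"dp": [0,0,0],"gripper": 1}])

```text
clock: 4.65
position: [0.5937, 0.1739, 0.1202]
eef_rot: [2.222, 2.221, 0.0]
wrist_force: [0.3, -0.4, -2.5]
finger_gap: 0.0292
finger_force: 30.0
```

```bash
python3 - <<'E'
from h import *
print(sense()["position"])
for n in ("scene","side"):
    X,C=cloud(n)
    P=near(X,(.602,.231),.11,.026,.034);print([np.round(a,4) for a in cv2.minAreaRect(P[:,:2].astype(np.float32))])
    Q=near(X,(.602,.19),.045,.09,.125);print(n,"tamper",len(Q),Q[:,:2].mean(0) if len(Q) else 0,Q[:,2].min() if len(Q) else 0)
p=cams.snapshot("wrist");cv2.imwrite("pics/w2.png",p["color"])
E
```

```text
[0.5937439  0.17386758 0.12024379]
[array([0.6014, 0.2321]), array([0.1634, 0.0951]), np.float64(85.8667)]
scene tamper 130 [0.59789134 0.18379828] 0.09023187009910061
[array([0.602 , 0.2323]), array([0.1677, 0.0963]), np.float64(86.7564)]
side tamper 119 [0.58768056 0.16570894] 0.09006085489471045
```

View pics/w2.png

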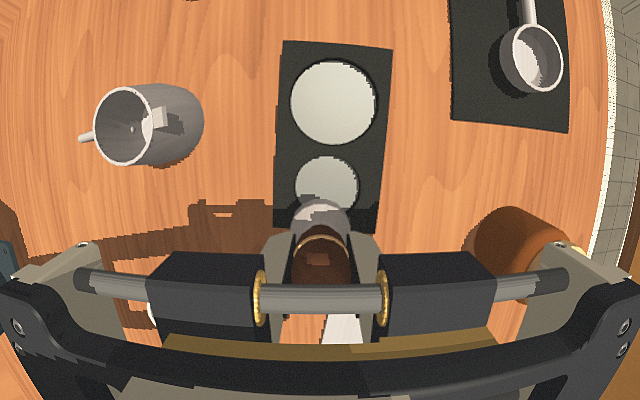

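The wrist view shows the narrow seat at (327,185) and the wide one at (333,102), which matches the computed seat positions. The tamper needs about 15 mm more in y.

>>> arm_command(plan=[{"twist": [0,0,0],"dp": [1.5,0.55,0],"gripper": 1},{"twist": [0,0,0],"dp": [0,0,1.5],"gripper": 1},{"twist": [0,0,0],"dp": [0,0,1.5],"gripper": 1},{"twist": [0,0,0],"dp": [0,0,1],"gripper": 1},{"twist": [0,0,0],"dp": [0,0,0],"gripper": 1}])

```text
clock: 5.3
position: [0.5982, 0.1895, 0.0782]
eef_rot: [-2.22, -2.22, 0.003]
wrist_force: [-1.0, -0.8, -1.7]
finger_gap: 0.0288
finger_force: 30.0
```

>>> arm_command(plan=[{"twist": [0,0,0],"dp": [0,0,0.8],"gripper": 1},{"twist": [0,0,0],"dp": [0,0,0.6],"gripper": 1},{"twist": [0,0,0],"dp": [0,0,0.4],"gripper": 1},{"twist": [0,0,0],"dp": [0,0,0],"gripper": 1},{"twist": [0,0,0],"dp": [0,0,0],"gripper": 1}])

```text
clock: 5.8
position: [0.5991, 0.189, 0.0618]
eef_rot: [2.222, 2.221, 0.0]
wrist_force: [-0.6, 0.3, -1.0]
finger_gap: 0.0288
finger_force: 30.0
```

>>> arm_command(plan=[{"twist": [0,0,0],"dp": [0,0,0.2],"gripper": 1},{"twist": [0,0,0],"dp": [0,0,0],"gripper": 1},{"twist": [0,0,0],"dp": [0,0,0],"gripper": 0.6},{"twist": [0,0,0],"dp": [0,0,0],"gripper": 0.4},{"twist": [0,0,0],"dp": [0,0,0],"gripper": 0.2}])

```text
clock: 6.3
position: [0.5991, 0.189, 0.0597]
eef_rot: [2.221, 2.221, 0.0]
wrist_force: [-0.6, -0.5, -0.3]
finger_gap: 0.0485
finger_force: 0.0
```

>>> arm_command(plan=[{"twist": [0,0,0],"dp": [0,0,0],"gripper": 0},{"twist": [0,0,0],"dp": [0,0,-2],"gripper": 0},{"twist": [0,0,0],"dp": [0,0,-4],"gripper": 0},{"twist": [0,0,0],"dp": [0,0,-4.5],"gripper": 0},{"twist": [0,0,0],"dp": [0,0,-2.5],"gripper": 0}])

```text
clock: 6.8
position: [0.6004, 0.1893, 0.1936]
eef_rot: [2.219, 2.219, 0.006]
wrist_force: [0.1, 0.3, 0.5]
finger_gap: 0.0886
finger_force: 0.0
```

>>> arm_command(plan=[{"twist": [0,0,0],"dp": [3.75,-2,0],"gripper": 0},{"twist": [0,0,0],"dp": [3.75,-2,0],"gripper": 0},{"twist": [0,0,0],"dp": [3.75,-2,0],"gripper": 0},{"twist": [0,0,0],"dp": [3.75,-2,0],"gripper": 0},{"twist": [0,0,0],"dp": [3.75,-2,0],"gripper": 0}])

```text
clock: 7.3
position: [0.4981, 0.3778, 0.1897]
eef_rot: [2.222, 2.221, 0.0]
wrist_force: [0.7, 0.3, 0.2]
finger_gap: 0.0929
finger_force: 0.0
```

>>> arm_command(plan=[{"twist": [0,0,0],"dp": [3.75,-2,2],"gripper": 0},{"twist": [0,0,0],"dp": [0,0,4],"gripper": 0},{"twist": [0,0,0],"dp": [0,0,2.5],"gripper": 0},{"twist": [0,0,0],"dp": [0,0,0],"gripper": 0},{"twist": [0,0,0],"dp": [0,0,0],"gripper": 0}])

```text
clock: 7.8
position: [0.4791, 0.414, 0.1048]
eef_rot: [-2.221, -2.221, 0.001]
wrist_force: [0.6, 0.7, 0.4]
finger_gap: 0.0932
finger_force: 0.0
```

>>> arm_command(plan=[{"twist": [0,0,0],"dp": [0,0.1,4],"gripper": 0},{"twist": [0,0,0],"dp": [0,0,3],"gripper": 0},{"twist": [0,0,0],"dp": [0,0,1.5],"gripper": 0},{"twist": [0,0,0],"dp": [0,0,0],"gripper": 1},{"twist": [0,0,0],"dp": [0,0,0],"gripper": 1}])

```text
clock: 8.3
position: [0.4814, 0.4146, 0.0214]
eef_rot: [2.221, 2.221, 0.004]
wrist_force: [-0.2, 0.2, 0.4]
finger_gap: 0.0812
finger_force: 0.0
```

>>> arm_command(plan=[{"twist": [0,0,0],"dp": [0,0,0],"gripper": 1},{"twist": [0,0,0],"dp": [0,0,0],"gripper": 1},{"twist": [0,0,0],"dp": [0,0,0],"gripper": 1},{"twist": [0,0,0],"dp": [0,0,0],"gripper": 1},{"twist": [0,0,0],"dp": [0,0,0],"gripper": 1}])

```text
clock: 8.8
position: [0.4807, 0.4144, 0.0207]
eef_rot: [2.221, 2.221, 0.003]
wrist_force: [1.2, -0.3, 6.2]
finger_gap: 0.0554
finger_force: 29.9
```

>>> arm_command(plan=[{"twist": [0,0,0],"dp": [0,0,-1],"gripper": 1},{"twist": [0,0,0],"dp": [0,0,-3],"gripper": 1},{"twist": [0,0,0],"dp": [0,0,-4.5],"gripper": 1},{"twist": [0,0,0],"dp": [0,0,-4.5],"gripper": 1},{"twist": [0,0,0],"dp": [0,0,-4],"gripper": 1}])

```text
clock: 9.3
position: [0.4797, 0.4139, 0.1919]
eef_rot: [-2.221, -2.222, -0.0]
wrist_force: [0.3, 0.3, -1.7]
finger_gap: 0.0556
finger_force: 29.9
```

>>> arm_command(plan=[{"twist": [0,0,0],"dp": [-4.2,1.02,0],"gripper": 1},{"twist": [0,0,0],"dp": [-4.2,1.02,0],"gripper": 1},{"twist": [0,0,0],"dp": [-4.2,1.02,0],"gripper": 1},{"twist": [0,0,0],"dp": [-4.2,1.02,0],"gripper": 1},{"twist": [0,0,0],"dp": [-4.2,1.02,0],"gripper": 1}])

```text
clock: 9.8
position: [0.5306, 0.2024, 0.1898]
eef_rot: [-2.221, -2.222, 0.001]
wrist_force: [0.4, 0.4, -1.8]
finger_gap: 0.0557
finger_force: 30.1
```

>>> arm_command(plan=[{"twist": [0,0,0],"dp": [-4.2,1.02,0],"gripper": 1},{"twist": [0,0,0],"dp": [-4.2,1.02,0],"gripper": 1},{"twist": [0,0,0],"dp": [-4.2,1.02,0],"gripper": 1},{"twist": [0,0,0],"dp": [-4.2,1.02,0],"gripper": 1},{"twist": [0,0,0],"dp": [-4.2,1.02,0],"gripper": 1}])

```text
clock: 10.3
position: [0.5817, -0.0076, 0.1898]
eef_rot: [-2.221, -2.221, 0.001]
wrist_force: [1.5, 0.5, -1.2]
finger_gap: 0.0554
finger_force: 30.1
```

>>> arm_command(plan=[{"twist": [0,0,0],"dp": [-4.2,1.02,0],"gripper": 1},{"twist": [0,0,0],"dp": [-4.2,1.02,0],"gripper": 1},{"twist": [0,0,0],"dp": [-4.2,1.02,0],"gripper": 1},{"twist": [0,0,0],"dp": [-4.2,1.02,0],"gripper": 1},{"twist": [0,0,0],"dp": [-4.2,1.02,0],"gripper": 1}])

```text
clock: 10.8
position: [0.6327, -0.2175, 0.1896]
eef_rot: [-2.221, -2.221, 0.0]
wrist_force: [1.4, -0.1, -1.0]
finger_gap: 0.0554
finger_force: 30.1
```

>>> arm_command(plan=[{"twist": [0,0,0],"dp": [-4.2,1.02,0],"gripper": 1},{"twist": [0,0,0],"dp": [0,0,3],"gripper": 1},{"twist": [0,0,0],"dp": [0,0,3],"gripper": 1},{"twist": [0,0,0],"dp": [0,0,0],"gripper": 1},{"twist": [0,0,0],"dp": [0,0,0],"gripper": 1}])

```text
clock: 11.3
position: [0.6427, -0.2575, 0.1294]
eef_rot: [-2.22, -2.22, 0.001]
wrist_force: [1.1, -0.5, -0.6]
finger_gap: 0.056
finger_force: 30.1
```

```bash
python3 - <<'E'
from h import *
print(sense()["position"])
p=cams.snapshot("side");X,C=cloud("side",p)
c=sense()["position"]
P=near(X,c[:2],.05,c[2]-.03,c[2]+.05);print(len(P),P.min(0),P.max(0))
cv2.imwrite("pics/s3.png",cv2.resize(p["color"][80:330,250:520],None,fx=2.2,fy=2.2))
E
```

```text
[ 0.64270323 -0.25753791  0.12940772]
529 [ 0.5967631  -0.28533491  0.1084993 ] [ 0.68622522 -0.23989529  0.17940929]
```

View pics/s3.png

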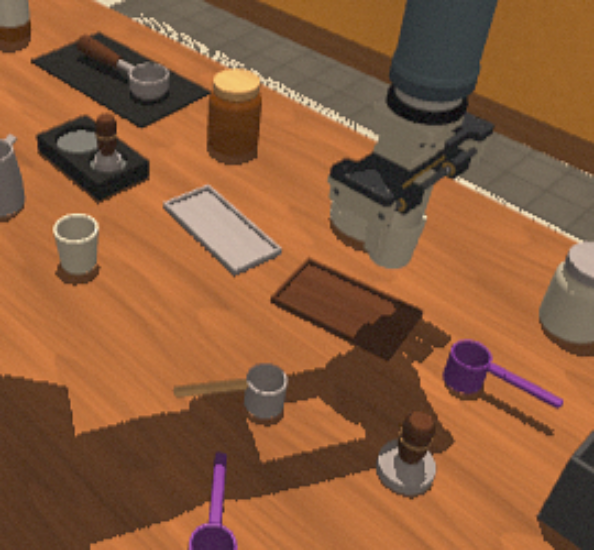

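The small tamper stands in its seat at (107,145). The held cup hangs upright at (393,240), over the far end of the wooden tray, so I'll lower it.

>>> arm_command(plan=[{"twist": [0,0,0],"dp": [0,0,3],"gripper": 1},{"twist": [0,0,0],"dp": [0,0,2.5],"gripper": 1},{"twist": [0,0,0],"dp": [0,0,2],"gripper": 1},{"twist": [0,0,0],"dp": [0,0,1.2],"gripper": 1},{"twist": [0,0,0],"dp": [0,0,0.8],"gripper": 1}])

```text
clock: 11.85
position: [0.644, -0.258, 0.0355]
eef_rot: [2.22, 2.221, 0.001]
wrist_force: [1.0, -0.2, -1.9]
finger_gap: 0.0554
finger_force: 30.1
```

>>> arm_command(plan=[{"twist": [0,0,0],"dp": [0,0,0.4],"gripper": 1},{"twist": [0,0,0],"dp": [0,0,0.3],"gripper": 1},{"twist": [0,0,0],"dp": [0,0,0.1],"gripper": 1},{"twist": [0,0,0],"dp": [0,0,0],"gripper": 1},{"twist": [0,0,0],"dp": [0,0,0],"gripper": 1}])

```text
clock: 12.35
position: [0.6435, -0.2582, 0.0272]
eef_rot: [2.221, 2.221, 0.0]
wrist_force: [-0.3, 0.1, -1.1]
finger_gap: 0.0559
finger_force: 30.1
```

>>> arm_command(plan=[{"twist": [0,0,0],"dp": [0,0,0.2],"gripper": 1},{"twist": [0,0,0],"dp": [0,0,0.1],"gripper": 1},{"twist": [0,0,0],"dp": [0,0,0],"gripper": 1},{"twist": [0,0,0],"dp": [0,0,0],"gripper": 1},{"twist": [0,0,0],"dp": [0,0,0],"gripper": 0.35}])

```text
clock: 12.85
position: [0.6436, -0.2582, 0.0241]
eef_rot: [2.221, 2.221, 0.0]
wrist_force: [-0.5, 0.5, -0.3]
finger_gap: 0.0586
finger_force: 0.0
```

>>> arm_command(plan=[{"twist": [0,0,0],"dp": [0,0,0],"gripper": 0.2},{"twist": [0,0,0],"dp": [0,0,0],"gripper": 0},{"twist": [0,0,0],"dp": [0,0,0],"gripper": 0},{"twist": [0,0,0],"dp": [0,0,0],"gripper": 0},{"twist": [0,0,0],"dp": [0,0,0],"gripper": 0}])

```text
clock: 13.35
position: [0.6431, -0.258, 0.0235]
eef_rot: [-2.221, -2.221, 0.0]
wrist_force: [-0.2, -0.1, 0.2]
finger_gap: 0.0924
finger_force: 0.0
```

>>> arm_command(plan=[{"twist": [0,0,0],"dp": [0,0,-2],"gripper": 0},{"twist": [0,0,0],"dp": [0,0,-4],"gripper": 0},{"twist": [0,0,0],"dp": [0,0,-4.5],"gripper": 0},{"twist": [0,0,0],"dp": [0,0,-4],"gripper": 0},{"twist": [0,0,0],"dp": [0,0,0],"gripper": 0}])

```text
clock: 13.85
position: [0.6465, -0.2598, 0.1766]
eef_rot: [2.212, 2.213, 0.005]
wrist_force: [-0.5, -0.7, 0.2]
finger_gap: 0.0935
finger_force: 0.0
```

>>> arm_command(plan=[{"twist": [0,0,0],"dp": [-2.94,-2.98,0],"gripper": 0},{"twist": [0,0,0],"dp": [-2.94,-2.98,0],"gripper": 0},{"twist": [0,0,0],"dp": [-2.94,-2.98,0],"gripper": 0},{"twist": [0,0,0],"dp": [-2.94,-2.98,0],"gripper": 0},{"twist": [0,0,0],"dp": [-2.94,-2.98,0],"gripper": 0}])

```text
clock: 14.35
position: [0.4928, -0.4056, 0.168]
eef_rot: [-2.221, -2.221, -0.0]
wrist_force: [0.2, 0.1, 0.7]
finger_gap: 0.0928
finger_force: 0.0
```

>>> arm_command(plan=[{"twist": [0,0,0],"dp": [0,0,3],"gripper": 0},{"twist": [0,0,0],"dp": [0,0,2],"gripper": 0},{"twist": [0,0,0],"dp": [0,0,0],"gripper": 0},{"twist": [0,0,0],"dp": [0,0,0],"gripper": 0},{"twist": [0,0,0],"dp": [0,0,0],"gripper": 0}])

```text
clock: 14.85
position: [0.495, -0.4053, 0.1198]
eef_rot: [2.219, 2.221, -0.0]
wrist_force: [-0.5, -0.4, -0.2]
finger_gap: 0.093
finger_force: 0.0
```

Down to z ≈ 0.040, then close.

>>> arm_command(plan=[{"twist": [0,0,0],"dp": [0,0,4],"gripper": 0},{"twist": [0,0,0],"dp": [0,0,2.7],"gripper": 0},{"twist": [0,0,0],"dp": [0,0,1.3],"gripper": 0.5},{"twist": [0,0,0],"dp": [0,0,0],"gripper": 1},{"twist": [0,0,0],"dp": [0,0,0],"gripper": 1}])

```text
clock: 15.35
position: [0.4951, -0.4057, 0.0401]
eef_rot: [2.22, 2.22, -0.0]
wrist_force: [-0.2, 0.2, -0.2]
finger_gap: 0.0735
finger_force: 0.0
```

>>> arm_command(plan=[{"twist": [0,0,0],"dp": [0,0,0],"gripper": 1},{"twist": [0,0,0],"dp": [0,0,0],"gripper": 1},{"twist": [0,0,0],"dp": [0,0,0],"gripper": 1},{"twist": [0,0,0],"dp": [0,0,0],"gripper": 1},{"twist": [0,0,0],"dp": [0,0,0],"gripper": 1}])

```text
clock: 15.85
position: [0.4943, -0.405, 0.0389]
eef_rot: [2.221, 2.221, -0.0]
wrist_force: [-0.1, -0.7, -0.3]
finger_gap: 0.0341
finger_force: 0.0
```

>>> arm_command(plan=[{"twist": [0,0,0],"dp": [0,0,0],"gripper": 1},{"twist": [0,0,0],"dp": [0,0,0],"gripper": 1},{"twist": [0,0,0],"dp": [0,0,0],"gripper": 1},{"twist": [0,0,0],"dp": [0,0,0],"gripper": 1},{"twist": [0,0,0],"dp": [0,0,0],"gripper": 1}])

```text
clock: 16.35
position: [0.4945, -0.4051, 0.0388]
eef_rot: [2.221, 2.221, 0.0]
wrist_force: [3.2, -0.1, 1.7]
finger_gap: 0.0293
finger_force: 30.0
```

>>> arm_command(plan=[{"twist": [0,0,0],"dp": [0,0,-2],"gripper": 1},{"twist": [0,0,0],"dp": [0,0,-4.5],"gripper": 1},{"twist": [0,0,0],"dp": [0,0,-4.5],"gripper": 1},{"twist": [0,0,0],"dp": [0,0,-4.5],"gripper": 1},{"twist": [0,0,0],"dp": [4.1,0.7,0],"gripper": 1}])

```text
clock: 16.85
position: [0.5025, -0.3709, 0.2002]
eef_rot: [2.217, 2.207, -0.005]
wrist_force: [1.5, 0.0, -4.0]
finger_gap: 0.0291
finger_force: 30.0
```

>>> arm_command(plan=[{"twist": [0,0,0],"dp": [4.2,0.7,0],"gripper": 1},{"twist": [0,0,0],"dp": [4.2,0.7,0],"gripper": 1},{"twist": [0,0,0],"dp": [4.2,0.7,0],"gripper": 1},{"twist": [0,0,0],"dp": [4.2,0.7,0],"gripper": 1},{"twist": [0,0,0],"dp": [4.2,0.7,0],"gripper": 1}])

```text
clock: 17.35
position: [0.5349, -0.152, 0.1924]
eef_rot: [-2.22, -2.219, 0.002]
wrist_force: [0.7, 0.1, -4.5]
finger_gap: 0.0289
finger_force: 30.0
```

>>> arm_command(plan=[{"twist": [0,0,0],"dp": [4.2,0.7,0],"gripper": 1},{"twist": [0,0,0],"dp": [4.2,0.7,0],"gripper": 1},{"twist": [0,0,0],"dp": [4.2,0.7,0],"gripper": 1},{"twist": [0,0,0],"dp": [4.2,0.7,0],"gripper": 1},{"twist": [0,0,0],"dp": [4.2,0.7,0],"gripper": 1}])

```text
clock: 17.85
position: [0.5699, 0.0576, 0.1924]
eef_rot: [-2.22, -2.22, 0.004]
wrist_force: [1.2, -0.1, -3.6]
finger_gap: 0.0293
finger_force: 30.0
```

>>> arm_command(plan=[{"twist": [0,0,0],"dp": [4.2,0.7,0],"gripper": 1},{"twist": [0,0,0],"dp": [4.2,0.7,0],"gripper": 1},{"twist": [0,0,0],"dp": [4.2,0.7,0],"gripper": 1},{"twist": [0,0,0],"dp": [4.0,0.5,0],"gripper": 1},{"twist": [0,0,0],"dp": [4.0,0.4,0],"gripper": 1}])

```text
clock: 18.35
position: [0.6001, 0.2631, 0.192]
eef_rot: [-2.22, -2.22, 0.006]
wrist_force: [0.1, -0.1, -3.1]
finger_gap: 0.0291
finger_force: 30.0
```

>>> arm_command(plan=[{"twist": [0,0,0],"dp": [0,0,2],"gripper": 1},{"twist": [0,0,0],"dp": [0,0,3],"gripper": 1},{"twist": [0,0,0],"dp": [0,0,2],"gripper": 1},{"twist": [0,0,0],"dp": [0,0,0],"gripper": 1},{"twist": [0,0,0],"dp": [0,0,0],"gripper": 1}])

```text
clock: 18.85
position: [0.6005, 0.2616, 0.1228]
eef_rot: [-2.221, -2.22, 0.004]
wrist_force: [0.3, 0.5, -2.8]
finger_gap: 0.0289
finger_force: 30.0
```

```bash
python3 - <<'E'
from h import *
print(sense()["position"],sense()["q"].round(2))
p=cams.snapshot("wrist");cv2.imwrite("pics/w4.png",p["color"])
E
```

```text
[0.6004656  0.2616153  0.12282139] [ 0.24  0.52  1.39 -0.    1.24  0.24]
```

View pics/w4.png

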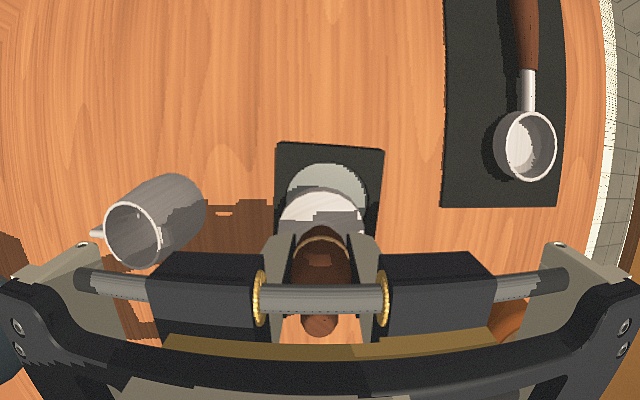

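The wrist view shows the base disc at (320,215) over the wide seat at (327,185), upright, with the jug clear on the left. I'll correct by 3 mm and lower.

>>> arm_command(plan=[{"twist": [0,0,0],"dp": [0.15,0.3,1],"gripper": 1},{"twist": [0,0,0],"dp": [0,0,1.5],"gripper": 1},{"twist": [0,0,0],"dp": [0,0,1.3],"gripper": 1},{"twist": [0,0,0],"dp": [0,0,0.8],"gripper": 1},{"twist": [0,0,0],"dp": [0,0,0.4],"gripper": 1}])

```text
clock: 19.4
position: [0.6033, 0.2632, 0.0718]
eef_rot: [-2.221, -2.22, 0.004]
wrist_force: [-0.4, 0.2, -3.9]
finger_gap: 0.029
finger_force: 30.0
```

>>> arm_command(plan=[{"twist": [0,0,0],"dp": [0,0,0.5],"gripper": 1},{"twist": [0,0,0],"dp": [0,0,0.4],"gripper": 1},{"twist": [0,0,0],"dp": [0,0,0.3],"gripper": 1},{"twist": [0,0,0],"dp": [0,0,0],"gripper": 1},{"twist": [0,0,0],"dp": [0,0,0],"gripper": 1}])

```text
clock: 19.9
position: [0.6043, 0.2636, 0.0619]
eef_rot: [2.221, 2.221, 0.001]
wrist_force: [0.1, -0.3, -3.7]
finger_gap: 0.0293
finger_force: 30.0
```

>>> arm_command(plan=[{"twist": [0,0,0],"dp": [0,0,0.2],"gripper": 1},{"twist": [0,0,0],"dp": [0,0,0.1],"gripper": 1},{"twist": [0,0,0],"dp": [0,0,0],"gripper": 1},{"twist": [0,0,0],"dp": [0,0,0],"gripper": 1},{"twist": [0,0,0],"dp": [0,0,0],"gripper": 1}])

```text
clock: 20.4
position: [0.6043, 0.2636, 0.0589]
eef_rot: [2.221, 2.221, 0.001]
wrist_force: [0.4, 0.2, -2.3]
finger_gap: 0.0289
finger_force: 30.0
```

>>> arm_command(plan=[{"twist": [0,0,0],"dp": [0,0,0.1],"gripper": 1},{"twist": [0,0,0],"dp": [0,0,0],"gripper": 1},{"twist": [0,0,0],"dp": [0,0,0],"gripper": 0.6},{"twist": [0,0,0],"dp": [0,0,0],"gripper": 0.4},{"twist": [0,0,0],"dp": [0,0,0],"gripper": 0.2}])

```text
clock: 20.9
position: [0.6044, 0.2633, 0.0576]
eef_rot: [2.221, 2.221, 0.0]
wrist_force: [0.1, 0.7, -0.5]
finger_gap: 0.0487
finger_force: 0.0
```

>>> arm_command(plan=[{"twist": [0,0,0],"dp": [0,0,0],"gripper": 0},{"twist": [0,0,0],"dp": [0,0,-2],"gripper": 0},{"twist": [0,0,0],"dp": [0,0,-4],"gripper": 0},{"twist": [0,0,0],"dp": [0,0,-4.5],"gripper": 0},{"twist": [0,0,0],"dp": [-4,-2,-2],"gripper": 0}])

```text
clock: 21.4
position: [0.5878, 0.2267, 0.1871]
eef_rot: [2.215, 2.222, 0.014]
wrist_force: [1.7, -0.4, 0.9]
finger_gap: 0.0886
finger_force: 0.0
```

>>> arm_command(plan=[{"twist": [0,0,0],"dp": [-3.07,-2.74,0],"gripper": 0},{"twist": [0,0,0],"dp": [-3.07,-2.74,0],"gripper": 0},{"twist": [0,0,0],"dp": [-3.07,-2.74,0],"gripper": 0},{"twist": [0,0,0],"dp": [-3.07,-2.74,0],"gripper": 0},{"twist": [0,0,0],"dp": [-3.07,-2.74,0],"gripper": 0}])

```text
clock: 21.9
position: [0.446, 0.0689, 0.1827]
eef_rot: [2.221, 2.221, 0.0]
wrist_force: [1.0, -0.9, 0.8]
finger_gap: 0.0929
finger_force: 0.0
```

>>> arm_command(plan=[{"twist": [0,0,0],"dp": [0,0,4],"gripper": 0},{"twist": [0,0,0],"dp": [0,0,3.5],"gripper": 0},{"twist": [0,0,0],"dp": [0,0,0],"gripper": 0},{"twist": [0,0,0],"dp": [0,0,0],"gripper": 0},{"twist": [0,0,0],"dp": [0,0,0],"gripper": 0}])

```text
clock: 22.4
position: [0.4487, 0.0701, 0.1092]
eef_rot: [2.22, 2.22, 0.003]
wrist_force: [-0.0, 0.4, 0.4]
finger_gap: 0.0928
finger_force: 0.0
```

```bash
python3 - <<'E'
from h import *
print(sense()["position"])
X,C=cloud("scene");P=near(X,(.4475,.07),.04,.05,.066);print(len(P),circ(P,.028,(.4475,.07)))
for c in ((.604,.263),(.5995,.189)):
    P=near(X,c,.03,.064,.092);print(circ(P,.015,c),near(X,c,.03,.03,.15)[:,2].max())
E
```

```text
[0.44867873 0.07006185 0.10921319]
130 (array([0.44804126, 0.07016416]), np.float64(0.002278863894738219))
(array([0.60212085, 0.26331573]), np.float64(0.0010197218570258)) 0.10766703672650733
(array([0.59663673, 0.18855303]), np.float64(0.00101133474266969)) 0.10697662769846016
```

Aligned on the cup, and both tampers are seated. Down to 0.021 and grasp.

>>> arm_command(plan=[{"twist": [0,0,0],"dp": [0,0,4],"gripper": 0},{"twist": [0,0,0],"dp": [0,0,3.2],"gripper": 0},{"twist": [0,0,0],"dp": [0,0,1.6],"gripper": 0},{"twist": [0,0,0],"dp": [0,0,0],"gripper": 1},{"twist": [0,0,0],"dp": [0,0,0],"gripper": 1}])

```text
clock: 22.95
position: [0.4483, 0.0701, 0.0207]
eef_rot: [2.22, 2.221, 0.002]
wrist_force: [-0.3, 0.2, -0.2]
finger_gap: 0.0813
finger_force: 0.0
```

>>> arm_command(plan=[{"twist": [0,0,0],"dp": [0,0,0],"gripper": 1},{"twist": [0,0,0],"dp": [0,0,0],"gripper": 1},{"twist": [0,0,0],"dp": [0,0,0],"gripper": 1},{"twist": [0,0,0],"dp": [0,0,0],"gripper": 1},{"twist": [0,0,0],"dp": [0,0,0],"gripper": 1}])

```text
clock: 23.45
position: [0.4481, 0.07, 0.0206]
eef_rot: [2.22, 2.221, 0.002]
wrist_force: [-0.3, 1.1, 7.4]
finger_gap: 0.0558
finger_force: 29.4
```

>>> arm_command(plan=[{"twist": [0,0,0],"dp": [0,0,-1],"gripper": 1},{"twist": [0,0,0],"dp": [0,0,-3],"gripper": 1},{"twist": [0,0,0],"dp": [0,0,-4.5],"gripper": 1},{"twist": [0,0,0],"dp": [0,0,-4.5],"gripper": 1},{"twist": [0,0,0],"dp": [0,0,-3],"gripper": 1}])

```text
clock: 23.95
position: [0.4477, 0.07, 0.1832]
eef_rot: [2.22, 2.22, 0.003]
wrist_force: [0.5, -0.8, -1.0]
finger_gap: 0.0563
finger_force: 29.5
```

>>> arm_command(plan=[{"twist": [0,0,0],"dp": [-3.15,2.28,0],"gripper": 1},{"twist": [0,0,0],"dp": [-3.15,2.28,0],"gripper": 1},{"twist": [0,0,0],"dp": [-3.15,2.28,0],"gripper": 1},{"twist": [0,0,0],"dp": [-3.15,2.28,0],"gripper": 1},{"twist": [0,0,0],"dp": [-3.15,2.28,0],"gripper": 1}])

```text
clock: 24.45
position: [0.5614, -0.0886, 0.18]
eef_rot: [-2.221, -2.221, 0.0]
wrist_force: [0.3, 0.5, -1.2]
finger_gap: 0.0561
finger_force: 29.5
```

>>> arm_command(plan=[{"twist": [0,0,0],"dp": [-3.15,2.28,0],"gripper": 1},{"twist": [0,0,0],"dp": [-3.15,2.28,0],"gripper": 1},{"twist": [0,0,0],"dp": [-3.15,2.28,0],"gripper": 1},{"twist": [0,0,0],"dp": [0,0,3],"gripper": 1},{"twist": [0,0,0],"dp": [0,0,3],"gripper": 1}])

```text
clock: 24.95
position: [0.6303, -0.1837, 0.1197]
eef_rot: [2.222, 2.218, 0.001]
wrist_force: [-0.5, 0.9, -1.3]
finger_gap: 0.0561
finger_force: 29.7
```

>>> arm_command(plan=[{"twist": [0,0,0],"dp": [0,0,0],"gripper": 1},{"twist": [0,0,0],"dp": [0,0,0],"gripper": 1},{"twist": [0,0,0],"dp": [0,0,0],"gripper": 1}])

```text
clock: 25.25
position: [0.6305, -0.1822, 0.1218]
eef_rot: [2.219, 2.22, 0.001]
wrist_force: [0.6, -0.4, -0.6]
finger_gap: 0.0562
finger_force: 29.7
```

```bash
python3 - <<'E'
from h import *
print(sense()["position"])
for n in ("scene","side"):
    X,C=cloud(n);P=near(X,(.6435,-.258),.04,.05,.068);print(len(P),circ(P,.028,(.6435,-.258)),P[:,2].max())
E
```

```text
[ 0.6305254  -0.18216461  0.12179899]
105 (array([ 0.64089711, -0.25547189]), np.float64(0.002140546931742841)) 0.06748783844645222
233 (array([ 0.64235191, -0.25805905]), np.float64(0.0023687421416386995)) 0.06707787016968114
```

>>> arm_command(plan=[{"twist": [0,0,0],"dp": [0,0,3],"gripper": 1},{"twist": [0,0,0],"dp": [0,0,2.5],"gripper": 1},{"twist": [0,0,0],"dp": [0,0,1.8],"gripper": 1},{"twist": [0,0,0],"dp": [0,0,1],"gripper": 1},{"twist": [0,0,0],"dp": [0,0,0.6],"gripper": 1}])

```text
clock: 25.85
position: [0.6299, -0.182, 0.0309]
eef_rot: [2.221, 2.221, 0.0]
wrist_force: [0.6, -0.0, -1.5]
finger_gap: 0.0559
finger_force: 29.7
```

>>> arm_command(plan=[{"twist": [0,0,0],"dp": [0,0,0.3],"gripper": 1},{"twist": [0,0,0],"dp": [0,0,0.2],"gripper": 1},{"twist": [0,0,0],"dp": [0,0,0],"gripper": 1},{"twist": [0,0,0],"dp": [0,0,0],"gripper": 1},{"twist": [0,0,0],"dp": [0,0,0],"gripper": 1}])

```text
clock: 26.35
position: [0.6299, -0.1821, 0.0262]
eef_rot: [2.221, 2.221, 0.001]
wrist_force: [0.1, 0.2, -0.2]
finger_gap: 0.056
finger_force: 29.7
```

>>> arm_command(plan=[{"twist": [0,0,0],"dp": [0,0,0.1],"gripper": 1},{"twist": [0,0,0],"dp": [0,0,0.1],"gripper": 1},{"twist": [0,0,0],"dp": [0,0,0],"gripper": 1},{"twist": [0,0,0],"dp": [0,0,0],"gripper": 1},{"twist": [0,0,0],"dp": [0,0,0],"gripper": 0.35}])

```text
clock: 26.85
position: [0.6299, -0.1821, 0.0242]
eef_rot: [2.221, 2.221, 0.0]
wrist_force: [0.3, -0.8, -0.2]
finger_gap: 0.0588
finger_force: 0.0
```

>>> arm_command(plan=[{"twist": [0,0,0],"dp": [0,0,0],"gripper": 0.2},{"twist": [0,0,0],"dp": [0,0,0],"gripper": 0},{"twist": [0,0,0],"dp": [0,0,0],"gripper": 0},{"twist": [0,0,0],"dp": [0,0,0],"gripper": 0},{"twist": [0,0,0],"dp": [0,0,0],"gripper": 0}])

```text
clock: 27.35
position: [0.6296, -0.182, 0.0235]
eef_rot: [-2.221, -2.221, 0.0]
wrist_force: [-0.7, 0.1, 0.5]
finger_gap: 0.0921
finger_force: 0.0
```

>>> arm_command(plan=[{"twist": [0,0,0],"dp": [0,0,-2],"gripper": 0},{"twist": [0,0,0],"dp": [0,0,-4],"gripper": 0},{"twist": [0,0,0],"dp": [0,0,-4.5],"gripper": 0},{"twist": [0,0,0],"dp": [0,0,-2],"gripper": 0},{"twist": [0,0,0],"dp": [0,0,0],"gripper": 0}])

```text
clock: 27.85
position: [0.6319, -0.183, 0.1532]
eef_rot: [2.216, 2.216, 0.004]
wrist_force: [-0.2, 0.4, -0.2]
finger_gap: 0.093
finger_force: 0.0
```

>>> arm_command(plan=[{"twist": [0,0,0],"dp": [-1.35,-3.54,0],"gripper": 0},{"twist": [0,0,0],"dp": [-1.35,-3.54,0],"gripper": 0},{"twist": [0,0,0],"dp": [-1.35,-3.54,0],"gripper": 0},{"twist": [0,0,0],"dp": [-1.35,-3.54,0],"gripper": 0},{"twist": [0,0,0],"dp": [-1.35,-3.54,0],"gripper": 0}])

```text
clock: 28.35
position: [0.4504, -0.2491, 0.147]
eef_rot: [-2.219, -2.22, 0.0]
wrist_force: [0.2, 0.0, 0.5]
finger_gap: 0.0927
finger_force: 0.0
```

>>> arm_command(plan=[{"twist": [0,0,-0.1384],"dp": [0,0,0],"gripper": 0},{"twist": [0,0,-0.1384],"dp": [0,0,0],"gripper": 0},{"twist": [0,0,-0.1384],"dp": [0,0,0],"gripper": 0},{"twist": [0,0,-0.1384],"dp": [0,0,0],"gripper": 0},{"twist": [0,0,-0.1384],"dp": [0,0,0],"gripper": 0}])

```text
clock: 28.85
position: [0.4517, -0.2489, 0.147]
eef_rot: [-1.328, -2.844, -0.001]
wrist_force: [-0.2, 0.8, 0.5]
finger_gap: 0.0931
finger_force: 0.0
```

>>> arm_command(plan=[{"twist": [0,0,-0.1384],"dp": [0,0,0],"gripper": 0},{"twist": [0,0,-0.1384],"dp": [0,0,0],"gripper": 0},{"twist": [0,0,0],"dp": [0,0,4],"gripper": 0},{"twist": [0,0,0],"dp": [0,0,0],"gripper": 0},{"twist": [0,0,0],"dp": [0,0,0],"gripper": 0}])

```text
clock: 29.35
position: [0.4515, -0.2485, 0.1074]
eef_rot: [-0.931, -2.996, -0.003]
wrist_force: [0.8, 0.3, 0.8]
finger_gap: 0.093
finger_force: 0.0
```

```bash
python3 - <<'E'
from h import *
from scipy.spatial.transform import Rotation as Ro
s=sense();M=Ro.from_rotvec(s["eef_rot"]).as_matrix();print(s["position"],M.round(3),s["q"].round(2))
for n in ("scene","side"):
    X,C=cloud(n)
    P=near(X,(.4525,-.2495),.032,.005,.03);print(n,"bowl",len(P),circ(P,.022,(.4525,-.2495)))
    P=near(X,(.40,-.213),.035,.03,.044);print(len(P),cv2.minAreaRect(P[:,:2].astype(np.float32)) if len(P)>5 else 0)
p=cams.snapshot("wrist");cv2.imwrite("pics/w5.png",p["color"])
E
```

```text
[ 0.4514731  -0.24848693  0.10743365] [[-0.824  0.567 -0.003]
 [ 0.567  0.824  0.003]
 [ 0.004  0.001 -1.   ]] [-0.72  0.3   1.77  0.    1.07 -1.69]
scene bowl 134 (array([ 0.45266648, -0.24887397]), np.float64(0.0022384604953472175))
86 ((0.39922386407852173, -0.21325363218784332), (0.018647456541657448, 0.06777480244636536), 52.9931526184082)
side bowl 217 (array([ 0.45351947, -0.25044602]), np.float64(0.002023397179322337))
150 ((0.39963316917419434, -0.21379528939723969), (0.01317312940955162, 0.06957527250051498), 54.94220733642578)
```

View pics/w5.png

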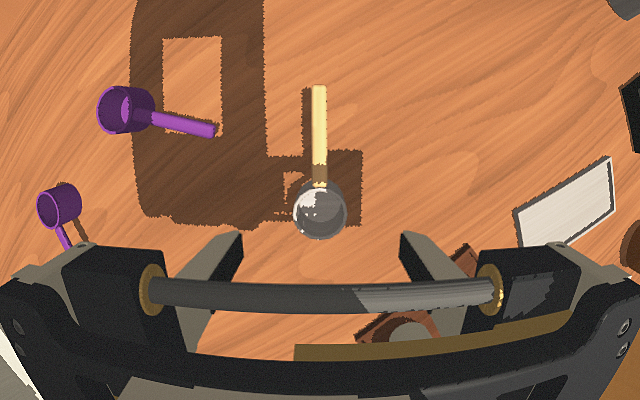

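The wooden-handled scoop lies with its bowl at (320,210) and its handle straight up the image, centred between the fingers. The purple ones are well clear.

>>> arm_command(plan=[{"twist": [0,0,0],"dp": [-0.15,0,4],"gripper": 0},{"twist": [0,0,0],"dp": [0,0,3.3],"gripper": 0},{"twist": [0,0,0],"dp": [0,0,2],"gripper": 0},{"twist": [0,0,0],"dp": [0,0,0],"gripper": 1},{"twist": [0,0,0],"dp": [0,0,0],"gripper": 1}])

```text
clock: 30.0
position: [0.4544, -0.2508, 0.0166]
eef_rot: [0.931, 2.999, -0.001]
wrist_force: [-0.3, -0.6, 0.1]
finger_gap: 0.081
finger_force: 0.0
```

>>> arm_command(plan=[{"twist": [0,0,0],"dp": [0,0,0],"gripper": 1},{"twist": [0,0,0],"dp": [0,0,0],"gripper": 1},{"twist": [0,0,0],"dp": [0,0,0],"gripper": 1},{"twist": [0,0,0],"dp": [0,0,0],"gripper": 1},{"twist": [0,0,0],"dp": [0,0,0],"gripper": 1}])

```text
clock: 30.5
position: [0.4541, -0.2506, 0.0161]
eef_rot: [0.931, 3.0, -0.001]
wrist_force: [-0.8, 0.4, 3.8]
finger_gap: 0.0443
finger_force: 30.0
```

>>> arm_command(plan=[{"twist": [0,0,0],"dp": [0,0,0],"gripper": 1},{"twist": [0,0,0],"dp": [0,0,0],"gripper": 1},{"twist": [0,0,0],"dp": [0,0,0],"gripper": 1},{"twist": [0,0,0],"dp": [0,0,0],"gripper": 1}])

```text
clock: 30.9
position: [0.454, -0.2505, 0.0161]
eef_rot: [0.931, 3.0, -0.001]
wrist_force: [-0.4, 0.9, 5.6]
finger_gap: 0.044
finger_force: 30.0
```

>>> arm_command(plan=[{"twist": [0,0,0],"dp": [0,0,-1],"gripper": 1},{"twist": [0,0,0],"dp": [0,0,-3],"gripper": 1},{"twist": [0,0,0],"dp": [0,0,-4],"gripper": 1},{"twist": [0,0,0],"dp": [0,0,-4],"gripper": 1},{"twist": [0,0,0],"dp": [0,0,0],"gripper": 1}])

```text
clock: 31.4
position: [0.4567, -0.2526, 0.1414]
eef_rot: [0.928, 2.991, -0.007]
wrist_force: [0.6, -0.6, -1.6]
finger_gap: 0.0442
finger_force: 30.0
```

>>> arm_command(plan=[{"twist": [0,0,0],"dp": [-0.44,4.38,0],"gripper": 1},{"twist": [0,0,0],"dp": [-0.44,4.38,0],"gripper": 1},{"twist": [0,0,0],"dp": [-0.44,4.38,0],"gripper": 1},{"twist": [0,0,0],"dp": [-0.44,4.38,0],"gripper": 1},{"twist": [0,0,0],"dp": [-0.44,4.38,0],"gripper": 1}])

```text
clock: 31.9
position: [0.5962, -0.0806, 0.1347]
eef_rot: [-0.931, -2.999, -0.0]
wrist_force: [0.5, -0.9, -1.0]
finger_gap: 0.0443
finger_force: 30.0
```

>>> arm_command(plan=[{"twist": [0,0,0],"dp": [-0.44,4.38,0],"gripper": 1},{"twist": [0,0,0.14],"dp": [0,0,0],"gripper": 1},{"twist": [0,0,0.145],"dp": [0,0,0],"gripper": 1},{"twist": [0,0,0.145],"dp": [0,0,0],"gripper": 1},{"twist": [0,0,0.145],"dp": [0,0,0],"gripper": 1}])

```text
clock: 32.4
position: [0.6237, -0.0481, 0.1343]
eef_rot: [-1.75, -2.606, 0.001]
wrist_force: [0.1, 0.0, -1.8]
finger_gap: 0.0438
finger_force: 30.0
```

>>> arm_command(plan=[{"twist": [0,0,0.145],"dp": [0,0,0],"gripper": 1},{"twist": [0,0,0.145],"dp": [0,0,0],"gripper": 1},{"twist": [0,0,0.145],"dp": [0,0,0],"gripper": 1},{"twist": [0,0,0.14],"dp": [0,0,0],"gripper": 1},{"twist": [0,0,0],"dp": [0,0,3],"gripper": 1}])

```text
clock: 32.9
position: [0.627, -0.0492, 0.1084]
eef_rot: [2.413, 2.003, 0.007]
wrist_force: [0.8, 0.2, -0.2]
finger_gap: 0.0444
finger_force: 30.0
```

>>> arm_command(plan=[{"twist": [0,0,0],"dp": [0,0,0],"gripper": 1},{"twist": [0,0,0],"dp": [0,0,0],"gripper": 1},{"twist": [0,0,0],"dp": [0,0,0],"gripper": 1}])

```text
clock: 33.2
position: [0.6247, -0.0487, 0.1062]
eef_rot: [2.413, 2.011, 0.0]
wrist_force: [0.2, -0.4, -0.6]
finger_gap: 0.0442
finger_force: 30.0
```

```bash
python3 - <<'E'
from h import *
from scipy.spatial.transform import Rotation as Ro
s=sense();M=Ro.from_rotvec(s["eef_rot"]).as_matrix();print(s["position"],M.round(3))
p=cams.snapshot("wrist");cv2.imwrite("pics/w6.png",p["color"])
E
```

```text
[ 0.62472713 -0.04873478  0.10624197] [[ 0.18   0.984  0.   ]
 [ 0.984 -0.18  -0.   ]
 [-0.     0.    -1.   ]]
```

View pics/w6.png

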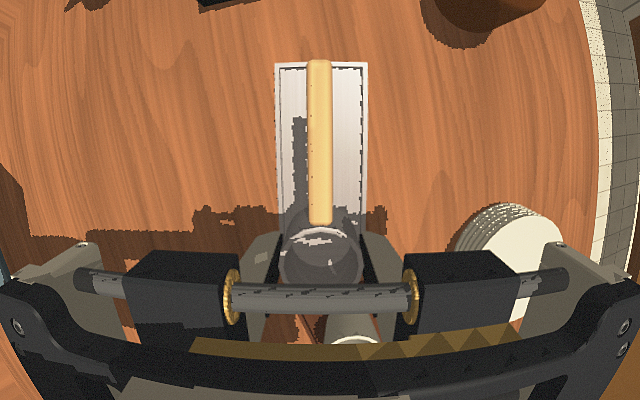

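The handle (319,60–225) lies right along the tray (277–367), so it's aligned. I'll lower it.

>>> arm_command(plan=[{"twist": [0,0,0],"dp": [0,0,2.5],"gripper": 1},{"twist": [0,0,0],"dp": [0,0,2],"gripper": 1},{"twist": [0,0,0],"dp": [0,0,1.8],"gripper": 1},{"twist": [0,0,0],"dp": [0,0,0.9],"gripper": 1},{"twist": [0,0,0],"dp": [0,0,0.6],"gripper": 1}])

```text
clock: 33.75
position: [0.6247, -0.0487, 0.0277]
eef_rot: [2.413, 2.011, 0.0]
wrist_force: [0.3, -0.0, -0.2]
finger_gap: 0.044
finger_force: 30.0
```

>>> arm_command(plan=[{"twist": [0,0,0],"dp": [0,0,0.3],"gripper": 1},{"twist": [0,0,0],"dp": [0,0,0.2],"gripper": 1},{"twist": [0,0,0],"dp": [0,0,0],"gripper": 1},{"twist": [0,0,0],"dp": [0,0,0],"gripper": 1},{"twist": [0,0,0],"dp": [0,0,0],"gripper": 1}])

```text
clock: 34.25
position: [0.6247, -0.0487, 0.0232]
eef_rot: [2.413, 2.011, 0.001]
wrist_force: [0.4, -0.3, -1.4]
finger_gap: 0.0441
finger_force: 30.0
```

>>> arm_command(plan=[{"twist": [0,0,0],"dp": [0,0,0.1],"gripper": 1},{"twist": [0,0,0],"dp": [0,0,0.1],"gripper": 1},{"twist": [0,0,0],"dp": [0,0,0.1],"gripper": 1},{"twist": [0,0,0],"dp": [0,0,0],"gripper": 1},{"twist": [0,0,0],"dp": [0,0,0],"gripper": 1}])

```text
clock: 34.75
position: [0.6245, -0.0487, 0.0202]
eef_rot: [2.413, 2.011, 0.0]
wrist_force: [-1.4, -0.7, 5.2]
finger_gap: 0.0442
finger_force: 30.0
```

Contact: +5 N at the wrist. Release and retreat.

>>> arm_command(plan=[{"twist": [0,0,0],"dp": [0,0,0],"gripper": 0.5},{"twist": [0,0,0],"dp": [0,0,0],"gripper": 0.3},{"twist": [0,0,0],"dp": [0,0,0],"gripper": 0.2},{"twist": [0,0,0],"dp": [0,0,0],"gripper": 0.1},{"twist": [0,0,0],"dp": [0,0,0],"gripper": 0}])

```text
clock: 35.25
position: [0.6244, -0.0487, 0.0195]
eef_rot: [-2.413, -2.011, 0.0]
wrist_force: [-0.3, 0.1, -0.4]
finger_gap: 0.0739
finger_force: 0.0
```

>>> arm_command(plan=[{"twist": [0,0,0],"dp": [0,0,-2],"gripper": 0},{"twist": [0,0,0],"dp": [0,0,-4],"gripper": 0},{"twist": [0,0,0],"dp": [0,0,-4.5],"gripper": 0},{"twist": [0,0,0],"dp": [0,0,-4.5],"gripper": 0},{"twist": [0,0,0],"dp": [0,-3,-3],"gripper": 0}])

```text
clock: 35.75
position: [0.5982, -0.0444, 0.2031]
eef_rot: [2.409, 2.007, 0.006]
wrist_force: [0.5, 0.5, -0.5]
finger_gap: 0.0931
finger_force: 0.0
```

>>> arm_command(plan=[{"twist": [0,0,0],"dp": [0,-4,-2],"gripper": 0},{"twist": [0,0,0],"dp": [0,-4,0],"gripper": 0},{"twist": [0,0,0],"dp": [0,-4,0],"gripper": 0},{"twist": [0,0,0],"dp": [0,0,0],"gripper": 0},{"twist": [0,0,0],"dp": [0,0,0],"gripper": 0}])

```text
clock: 36.25
position: [0.4767, -0.0216, 0.2203]
eef_rot: [2.412, 2.01, 0.002]
wrist_force: [-0.2, -0.6, -0.4]
finger_gap: 0.0928
finger_force: 0.0
```

```bash
python3 - <<'E'
from h import *
print(sense()["position"])
for n in ("scene","side"):
    p=cams.snapshot(n);X,C=cloud(n,p)
    for nm,c,lo,hi,r in (("cupA",(.643,-.257),.054,.07,.028),("cupB",(.63,-.182),.054,.07,.028),("TL",(.604,.263),.064,.092,.015),("TS",(.599,.189),.064,.092,.015),("bowl",(.625,-.049),.014,.035,.022),("jug",(.444,.251),.06,.1,.034)):
        P=near(X,c,.036 if r>.02 else .03,lo,hi)
        if len(P)>5: f,e=circ(P,r,c);print(n,nm,len(P),f.round(4),near(X,c,.03,0,.15)[:,2].max().round(3))
    P=near(X,(.637,.02),.04,.03,.06);print("handle",cv2.minAreaRect(P[:,:2].astype(np.float32)) if len(P)>5 else 0)
cv2.imwrite("pics/s7.png",cv2.resize(p["color"][90:320,200:480],None,fx=2.5,fy=2.5))
E
```

```text
[ 0.47672238 -0.02156633  0.22026522]
scene cupA 142 [ 0.6428 -0.2559] 0.068
scene cupB 149 [ 0.629  -0.1806] 0.069
scene TL 80 [0.6024 0.2634] 0.108
scene TS 70 [0.5967 0.1883] 0.107
scene bowl 121 [ 0.6228 -0.0457] 0.049
scene jug 382 [0.4445 0.2505] 0.092
handle ((0.6346607208251953, 0.017930109053850174), (0.07475080341100693, 0.012431668117642403), 79.67212677001953)
side cupA 191 [ 0.6426 -0.258 ] 0.067
side cupB 169 [ 0.6284 -0.1828] 0.067
side TL 42 [0.605  0.2626] 0.095
side TS 46 [0.5992 0.1897] 0.107
side bowl 133 [ 0.6239 -0.0479] 0.049
side jug 325 [0.4453 0.2519] 0.09
handle ((0.6346601843833923, 0.016569005325436592), (0.07173846662044525, 0.012617039494216442), 81.55887603759766)
```

View pics/s7.png

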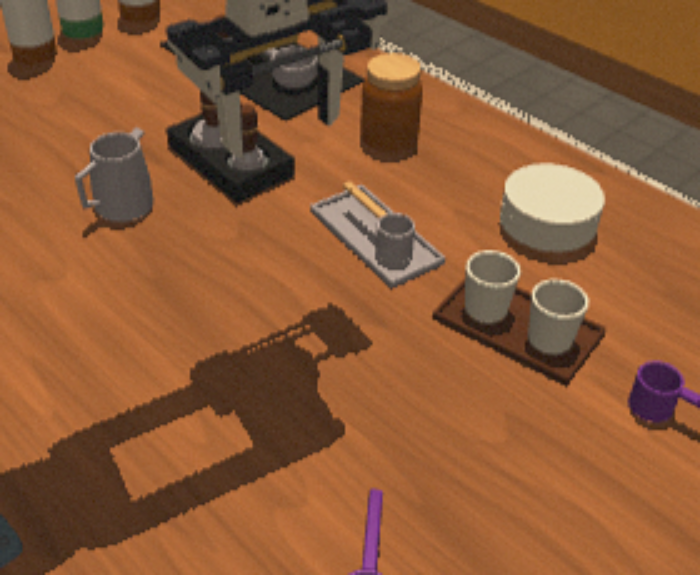

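The picture shows both cups upright in the wooden tray (490,285 and 557,315). The scoop is in the steel tray (395,240), the tampers are in the dock (205,130 and 245,150), and the jug is unmoved (120,178). The measured positions agree.

```bash
python3 -c "
from station import close_job
print(close_job())"
```

```text
the job is handed in; nothing more can be done
None
```

The job is handed in: my last camera check showed both cups, both tampers and the scoop placed within tolerance and the milk jug unmoved, but the hand-in returned no verdict.

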